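# Unpack the sample cup, load the bench dryer and ease its heavy lid shut

## Robot

A 7-joint arm with a two-finger parallel gripper is mounted at the origin on the work surface. World frame = base frame: x ahead of the robot, y to its left, z up, the work surface at z = 0. Lengths are in mm, angles in degrees, forces in N, time in s.
With the tool pointing down it reaches from about 425 to 975 mm from the base axis. Payload 16.7 kg.
Tool frame: the origin (TCP) lies at the centre of the arm's flange, where the gripper is bolted on; the fingertips stand 173 mm ahead of it and the grasp point (between the pads) lies 155 mm ahead of it; z points along the fingers, y is the direction in which the jaws open and shut (so a half turn about z gives the same grasp; the last joint's range is limited). The gripper opens to 85 mm and grips with 20 to 120 N. Pads are 22 mm wide; open, the fingers measure 114 mm over their backs; the gripper's body (76 mm by 85 mm) begins 54 mm behind the grasp point. The pads swing forward as they close: fully open they stand 13 mm farther back than shut.
Start: joints at [56.637, 24.414, 4.234, 92.017, -1.954, 63.644, -3.845], TCP at [283.069, -612.748, 404.702] pointing down, gripper open.
Joint ranges: [-163.25, 163.25], [-28.42, 122.38], [-70.27, 78.77], [12.13, 141.07], [-58.53, 238.53], [9.26, 117.41], [-156.51, 156.51]. Speed limits (degrees/s): [108.29, 108.29, 136.94, 136.94, 172.46, 172.46, 172.46].

## Interface

Orientations are given as [roll, pitch, yaw] about the fixed x, y, z axes, in that order (R = Rz(yaw) Ry(pitch) Rx(roll)).
In Python, from bench import r, capture, recognise, outline_of, mark_of gives the robot as it stands.
- The arm moves only by the tool drive_tool, never from a script. Its argument "deltas" is a list of rows, each an object of numbers: "tx", "ty", "tz": the shift along the tool's x, y, z in mm; "wx", "wy", "wz": the turn, a rotation vector about the tool's x, y, z in rad; "hand": the closure, from 0 (fully open) to 1 (shut). A call has 1 to 12 rows; each row is the pose to reach, as a shift and turn from the pose commanded when the call began, along the tool's axes at that moment; what a row does not reach only later rows make up. A row lasts 1/10 s, in which the tool goes at most 50 mm and 8.59 degrees, less where a joint would pass 70% of its speed; a pose out of reach is approached as far as the arm can. A call with a gripper value outside its range is refused whole. The fingers move at their own pace and stop on an object; "squeeze" is the grip in N (left out, the last holds). Time passes only in rows, so rows that repeat a pose let the fingers close. It gives the time, the measured TCP pose, the force and the opening at its end, in the units of the state.
- r.sense(): the state, without advancing time (a new reading comes with each control period).
- capture(name): name is "scene" or "side" or "wrist"; returns a dict with "pixels" (420x560x3 uint8, red, green, blue), "depth" (420x560 float32, mm along the optical axis (not along the pixel's ray), 0 where there is no reading), "fovy" (degrees; the focal length in pixels is half the picture's height over the tangent of half this angle, whatever the lens; pixels are square), "cx", "cy" (the principal point, pixels), "extrinsics" (4x4, takes a point from world to camera coordinates). Camera axes: x right, y down, z forward; pixel columns grow to the right and rows downward; lengths in mm; the calibration is good to about 2 mm. A picture is of the moment at which its call begins.
- r.hand_in(): hands the job in, once; it reports no verdict.
Trained networks look in a picture, given as the dict that the camera call returned (one of the last four; its "shot" number tells which), for a name from the list of things; names that differ only in an ending like _2 or _b are one class to them, and where a whole thing is asked for, a point or a joint stands for the part that bears it (a point fixed in the world has none). Each returns a list of dicts, best first, with "conf" (0 to 1); they miss things now and then, are a little off and sometimes report something else, mostly with a low value. They report only what shows in the picture. A call takes as long as a camera call. They do not tell look-alikes from the thing itself.
- recognise(picture, query): "rect" ([left, top, right, bottom] in pixels, round what is visible of it).
- outline_of(picture, query): "mask" (420x560 bool, what is visible of it) and "rect" ([left, top, right, bottom] in pixels, round what is visible of it).
- mark_of(picture, query): "uv" ([column, row] in pixels: a listed point, or the origin of a listed thing).
The state is a dict: "time_s": time; "joints": joint angles; "dq": joint speeds; "tau": joint torques, N m; "position": TCP position; "tool_rot": TCP orientation; "force": force on the tool from outside, world axes, zero at the start; "moment": the same for the moment, N m; "width": finger opening in mm.
Only numpy, scipy, OpenCV 4.12 (cv2) and the standard library are available. Lean on these libraries where they do the work, as an engineer would, in place of code of your own. Each camera call takes 0.05 s, during which the arm holds its last target. There are 200 camera calls.

## Task

Take the nested sample set apart: lift the dome off the canister and stand it knob-up wholly on the white paper sheet beside the canister, then lift the sample cup out by its stem and set it down gently, upright, on the floor of the open dryer. Then push the dryer's heavy lid all the way down, easing it shut without letting it slam, and finally flip the toggle lever on the dryer's side pod fully over to its far side to switch it on. Leave the canister and everything else where it stands.

Things in the scene. Friction and masses are not known exactly. Their poses are not given: they have to be found in the camera images.
- dryer: Bench dryer, fixed: white open-topped box 220 (x) x 240 (y) x 125 mm high, walls 15 mm, opening 190 x 210 mm, floor 20 mm above the bench. On its +y side a grey pod 220 x 85 x 60 mm high carries the toggle lever. Origin: centre of the box's underside (pod not counted); x runs from its front (robot side) to its back, z up. It may stand left or right of the sheet.
- dryer_lid (a joint): Lid angle, rad: 0 shut, 1.57 upright; starts 1.35 to 1.6, outer face looking away from the robot. Slab 220 mm hinge to free edge, 240 wide, 18 thick, 0.9 kg. Stiff hinge: stays where left. Closing takes about 8 N square to the outer face 150 mm from the hinge when upright, 2 N near shut. Over 0.8 rad/s in the last 0.35 rad is a slam (0.12 m/s at 150 mm from the hinge).
- dryer_lid_hinge (a point): Point on the hinge line at mid width, at the dryer's back, 125.5 mm above the bench; the line runs along the dryer's y. The lid's inner face passes through it, its outer face is 18 mm from it. The axes turn with the lid: -x points from the hinge to the free edge, z out of the outer face.
- dryer_lid_front (a point): Middle of the lid's front (free) edge, on its outer face. A small grey lip 110 mm wide sticks out 10 mm beyond it.
- switch (a joint): Toggle lever angle, rad: 0 = leaning to the dryer's front (off; starts 0 to 0.15), 1.0 = its stop, leaning to the dryer's back (on). It turns about the dryer's y and stays where left; it moves with under 2 N at the tip.
- switch_tip (a point): Centre of the toggle lever's black ball, 26 mm across, 60 mm from its pivot on a 10 mm steel rod; about 135 mm above the bench. The pivot lies at x = +10, y = +165, z = 82 mm in the dryer's frame; the travel carries the ball about 58 mm towards the dryer's back. The shut lid's side edge is 45 mm from the lever.
- sheet: White absorbent paper sheet, flat and fixed, 360 (x) x 220 (y) x 2 mm. Origin: centre of its underside. The canister stands on its far (+x) half; the near (-x) half is clear except for a small dish at its near +y corner.
- canister: Round steel canister, 1.2 kg, loose, 126 mm across up to a shoulder 44 mm above its base, then a neck 100 mm across up to the rim at 55 mm; bore 92 mm, floor 6 mm above its base. Origin: centre of its underside.
- dome: Round aluminium cover, open below, 114 mm across, 78 mm high plus a black knob on top: 26 mm across, from 90 to 116 mm above the dome's lower rim. 0.3 kg, wall 4 mm. Stands loosely over the canister's neck on its shoulder and hides the cup. Origin: centre of its lower rim plane, z up through the knob.
- cup: Aluminium sample cup, open-topped, 78 mm across and 48 mm high, with a central upright steel stem 16 mm across whose top is 95 mm above the cup's underside; about 0.25 kg. Stands in the canister on its floor, the stem above the rim. Origin: centre of its underside, z up. It fits under the shut lid only when standing upright on the dryer's floor.
- dish: Bystander: white dish 40 mm across, 14 mm high, on the sheet's near +y corner (145 mm towards the robot and 85 mm to +y from the sheet's centre). Origin under its centre.
- vial: Bystander: amber vial 22 mm across, 45 mm high, on the dryer's pod behind the lever. Origin under its centre.
- calculator: Bystander: calculator 135 x 75 x 16 mm lying at the back. Origin under its centre.
- tip_box: Bystander: blue box with clear top, 120 x 85 x 85 mm, at the right side of the bench. Origin under its centre.
- reagent_bottle: Bystander: white bottle 64 mm across, 150 mm high, at the back. Origin under its centre.
- beaker: Bystander: glass beaker 70 mm across, 90 mm high, at the back left. Origin under its centre.
Mind the look-alikes: they are no part of the job. Of the things like the canister, leave any that is brown or turquoise; of the rest the smaller one is meant.

How it is judged:
By the outcome, as a careful person would: the job done as asked, in the order asked, and still so for the second after the job is handed in, with the robot touching nothing.
It also fails if it takes over 72 s, if anything falls off the work surface, if the arm or the gripper's body presses on something with over 40 N, if the wrist force passes 120 N, or if a joint passes its speed limit or range.

## Working session

There is one attempt and no reset: what is moved stays moved. The work goes in short steps, Python scripts to look and compute and a tool call to move; the robot and the scene stay as the last step left them, time stands still between calls to the robot, and variables do not carry over. Pictures are saved under pics/ and viewed, about 8 in all and at most 12, crops included, and the job is handed in when it is done.

Besides the shell and the picture viewer there is one more tool, called after "Request:" as name(argument=value, ...), one argument or row to a line, values as JSON. drive_tool: Moves the arm, as the interface text tells. Its arguments: {"type":"object","properties":{"deltas":{"type":"array","items":{"type":"object","properties":{"tx":{"type":"number"},"ty":{"type":"number"},"tz":{"type":"number"},"wx":{"type":"number"},"wy":{"type":"number"},"wz":{"type":"number"},"hand":{"type":"number"}}}},"squeeze":{"type":"number"}},"required":["deltas"]}

```bash
ls; mkdir -p pics
cat > h.py <<'E'
import numpy as np, cv2
from bench import r, capture, recognise, outline_of, mark_of
def K(p):
    f=210/np.tan(np.radians(p['fovy'])/2); return f,p['cx'],p['cy']
def cloud(p):
    f,cx,cy=K(p); d=p['depth']; v,u=np.mgrid[0:420,0:560]
    c=np.stack([(u-cx)/f*d,(v-cy)/f*d,d],-1); E=np.array(p['extrinsics'])
    w=(c-E[:3,3])@E[:3,:3]; w[d<=0]=np.nan; return w
def save(p,n,box=None,s=1):
    im=p['pixels'][:,:,::-1]
    if box: im=im[box[1]:box[3],box[0]:box[2]]
    cv2.imwrite('pics/'+n,cv2.resize(im,None,fx=s,fy=s,interpolation=cv2.INTER_CUBIC))
E
python3 - <<'E'
from h import *
np.set_printoptions(precision=1,suppress=True)
ps={n:capture(n) for n in('scene','side')}
save(ps['scene'],'a.png');save(ps['side'],'b.png')
for n,p in ps.items():
    W=cloud(p)
    for q in('canister','dome','dryer','sheet','dryer_lid','switch_tip','cup','dish'):
        for o in outline_of(p,q)[:4]:
            m=o['mask']; X=W[m]; X=X[~np.isnan(X[:,0])]
            if len(X)>5: print(n,q,round(o['conf'],2),np.round(o['rect']),'lo',np.percentile(X,2,0),'hi',np.percentile(X,98,0))
    for q in('switch_tip','dryer_lid_hinge','dryer_lid_front','dryer','sheet','canister'):
        print(n,q,[(np.round(o['uv']),round(o['conf'],2)) for o in mark_of(p,q)[:3]])
print(r.sense())
E
```

```text
pics
scene canister 0.97 [221. 233. 261. 265.] lo [ 565.7 -300.9    0.6] hi [ 653.7 -192.8   48.9]
scene canister 0.9 [199. 182. 233. 209.] lo [ 291.6 -548.2    1.8] hi [ 406.2 -437.2   55.7]
scene canister 0.85 [124. 186. 171. 228.] lo [ 458.3 -747.4    4. ] hi [ 616.9 -589.3   79.8]
scene canister 0.75 [249. 165. 292. 201.] lo [ 116.3 -409.7    7.2] hi [ 274.4 -257.    77.9]
scene dome 0.83 [221. 205. 256. 249.] lo [ 544.3 -303.6   48.4] hi [ 648.6 -199.1  160. ]
scene dome 0.65 [308. 278. 331. 331.] lo [773.3  81.3   7. ] hi [813.6 136.  149.9]
scene dome 0.45 [220. 232. 261. 264.] lo [ 563.2 -305.1    1.8] hi [ 653.7 -192.8   49.2]
scene dryer 0.68 [333. 181. 458. 312.] lo [410.6  86.1   8.7] hi [614.9 394.2 346.7]
scene dryer 0.23 [295. 217. 307. 224.] lo [ 332.1 -158.     2. ] hi [ 371.5 -125.4   19.4]
scene sheet 0.87 [205. 206. 312. 274.] lo [ 324.6 -337.3   -2.9] hi [ 671.1 -122.3    6.7]
scene sheet 0.61 [307. 278. 333. 329.] lo [770.7  79.2   6. ] hi [813.6 136.  150. ]
scene dryer_lid 0.77 [337. 178. 431. 273.] lo [596.6  85.2 133.6] hi [615.5 314.8 350.7]
scene switch_ti
[... 1438 characters left out ...]
ide dryer_lid_hinge [(array([271., 298.]), 0.81)]
side dryer_lid_front [(array([269., 233.]), 0.94)]
side dryer [(array([310., 320.]), 0.88), (array([195., 315.]), 0.17)]
side sheet [(array([274., 219.]), 0.96)]
side canister [(array([349., 185.]), 0.94), (array([291., 167.]), 0.79), (array([239., 215.]), 0.74)]
{'time_s': 1.5, 'joints': array([56.6, 24.4,  4.2, 92. , -2. , 63.6, -3.8]), 'dq': array([ 0. , -0.1,  0. , -0.1, -0.1, -0.1, -0. ]), 'tau': array([  0. , -95. ,   3.8, -46.4,   0. ,   0. ,   0. ]), 'position': array([ 283. , -612.8,  404.7]), 'tool_rot': array([-180. ,   -0. ,   24.8]), 'force': array([-0.5,  0.4, -0.5]), 'moment': array([ 0., -0.,  0.]), 'width': 85.28630114107571}
```

View both.

View pics/a.png

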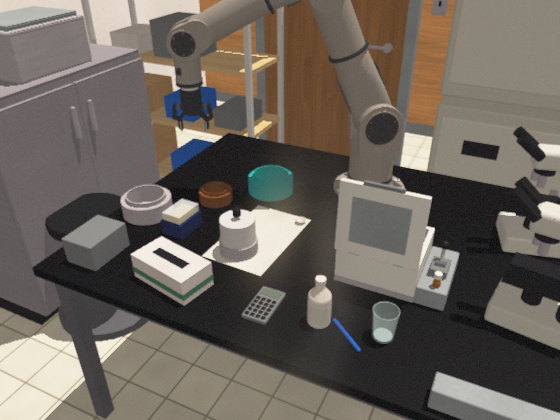

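View pics/b.png

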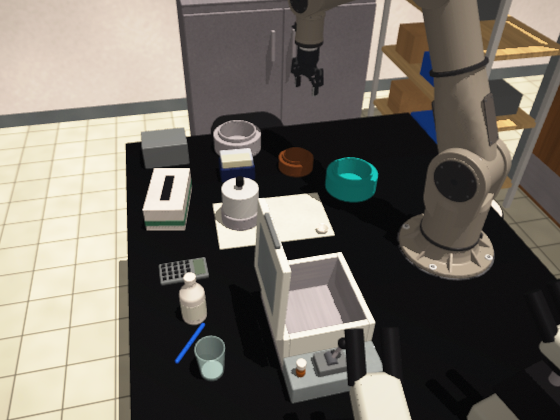

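Candidates for the canister (scene pixels): brown at (215,195), turquoise at (272,183), large light-grey at (147,203), and the small grey one with dome at (239,235). I'm choosing the last, since it is neither brown nor turquoise and is the smaller of the rest. Dryer: lid upright at (380,225), pod and lever at (440,265).

Run:
```python
from h import *
np.set_printoptions(precision=1,suppress=True)
ps={n:capture(n) for n in('scene','side')}
s=ps['scene'];save(s,'c.png',(190,170,320,290),5)
for n,p in ps.items():
    W=cloud(p).reshape(-1,3); W=W[~np.isnan(W[:,0])]
    def sel(x0,x1,y0,y1,z0,z1): 
        a=W; return a[(a[:,0]>x0)&(a[:,0]<x1)&(a[:,1]>y0)&(a[:,1]<y1)&(a[:,2]>z0)&(a[:,2]<z1)]
    k=sel(540,660,-310,-190,134,170); print(n,'knob',len(k),k.min(0),k.max(0),k.mean(0))
    d=sel(520,670,-320,-180,60,120); c,R=cv2.minEnclosingCircle(d[:,:2].astype(np.float32)); A=np.c_[2*d[:,:2],np.ones(len(d))]; x=np.linalg.lstsq(A,(d[:,:2]**2).sum(1),rcond=None)[0]; print('dome fit',x[:2],np.sqrt(x[2]+x[:2]@x[:2]),c,R)
    rim=sel(360,640,60,340,118,132); print('rim',len(rim),cv2.minAreaRect(rim[:,:2].astype(np.float32)))
    pod=sel(360,640,322,430,52,66); print('pod',len(pod),cv2.minAreaRect(pod[:,:2].astype(np.float32)) if len(pod) else '')
    l=sel(560,650,60,340,150,360); 
    if len(l):
        B=np.c_[l[:,1:],np.ones(len(l))]; print('lid x=',np.linalg.lstsq(B,l[:,0],rcond=None)[0],l.min(0),l.max(0), 'top',l[l[:,2]>335].mean(0))
    b=sel(440,540,340,400,118,160); print('ball',len(b),b.min(0) if len(b) else'',b.max(0) if len(b) else '',b.mean(0))
    m=outline_of(p,'sheet')[0]['mask']; S=cloud(p)[m]; S=S[np.abs(S[:,2]-2)<4]; print('sheet',cv2.minAreaRect(S[:,:2].astype(np.float32)))
    for o in outline_of(p,'vial')[:1]:
        V=cloud(p)[o['mask']];print('vial',o['conf'],np.nanmean(V,0))
```

```text
scene knob 77 [ 576.2 -265.9  134.6] [ 607.6 -242.3  167.8] [ 596.2 -252.3  153.2]
dome fit [ 594.7 -253. ] 51.990951493520775 (595.8099365234375, -252.47811889648438) 57.602996826171875
rim 306 ((495.80731201171875, 199.25257873535156), (238.2335662841797, 242.20217895507812), 89.91555786132812)
pod 900 ((488.4893798828125, 362.6898193359375), (81.0140380859375, 222.87765502929688), 89.90545654296875)
lid x= [ -0.   -0.1 622.3] [584.   77.9 150. ] [619.4 318.5 358.7] top [601.1 202.2 345.2]
ball 79 [466.5 351.5 118.6] [489.2 375.2 152.4] [479.1 363.4 138.6]
sheet ((490.98114013671875, -229.42788696289062), (223.61927795410156, 374.7063903808594), 87.80131530761719)
vial 0.51 [573.6 368.4  87.9]
side knob 82 [ 580.9 -266.1  136.6] [ 603.9 -238.1  165.7] [ 592.7 -250.6  153.8]
dome fit [ 592.4 -252.2] 52.366221549267095 (592.158935546875, -251.32264709472656) 57.81828689575195
rim 1443 ((496.0634765625, 197.7958526611328), (237.5006866455078, 244.66259765625), 0.2479078769683838)
pod 1504 ((487.41473388671875, 363.16253662109375), (82.22045135498047, 220.31390380859375), 89.98046875)
lid x= [ -0.   -0.1 630.8] [586.1  76.4 150.1] [614.8 320.3 358.5] top [597.7 215.1 347.2]
ball 90 [470.4 351.  118.8] [486.4 376.4 151.5] [479.4 365.4 140.5]
sheet ((495.53143310546875, -233.62124633789062), (233.00051879882812, 363.2396545410156), 87.23550415039062)
vial 0.73 [569.9 371.9  90.9]
```

View pics/c.png

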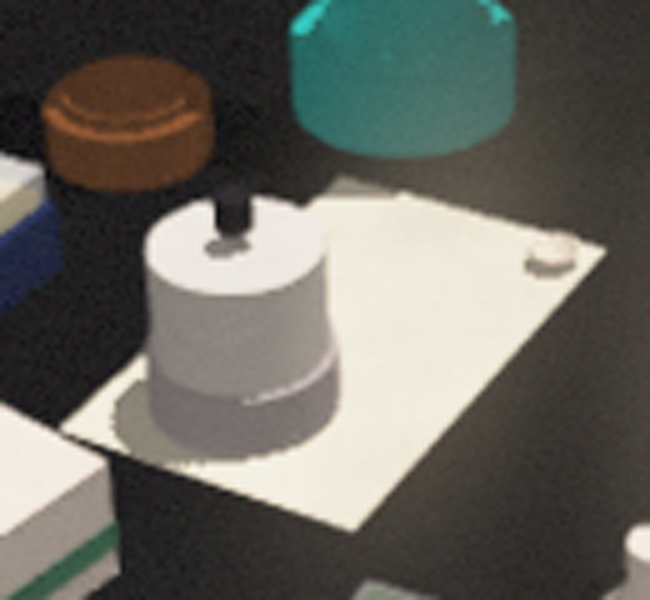

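Picture c confirms it: a grey steel canister and dome on the white sheet (knob at scene pixel ≈(237,212)), with the dish at the sheet's near corner and the brown and turquoise ones off the sheet. Moving above the knob.

Request:
drive_tool(
  deltas=[
    {"tx": 43,"ty": -20,"wz": 0.1},
    {"tx": 87,"ty": -40,"wz": 0.2},
    {"tx": 130,"ty": -59,"wz": 0.3},
    {"tx": 173,"ty": -79,"wz": 0.4},
    {"tx": 217,"ty": -99,"wz": 0.433},
    {"tx": 260,"ty": -118,"wz": 0.433},
    {"tx": 304,"ty": -138,"wz": 0.433},
    {"tx": 347,"ty": -158,"wz": 0.433},
    {"tx": 390,"ty": -178,"wz": 0.433},
    {"tx": 434,"ty": -197.5,"wz": 0.433},
    {"tx": 434,"ty": -197.5,"wz": 0.433},
    {"tx": 434,"ty": -197.5,"wz": 0.433},
  ],
)

```text
invalid input
```

Request:
drive_tool(
  deltas=[
    {"tx": 43,"ty": -20,"tz": 0,"wx": 0,"wy": 0,"wz": 0.1,"hand": 0},
  ],
)

```text
time_s: 1.9
position: [309.1, -580.0, 404.5]
tool_rot: [179.9, 0.2, 18.6]
force: [1.1, -0.0, -0.2]
width: 84.9
```

Request:
drive_tool(
  deltas=[
    {"tx": 41,"ty": -24,"tz": 0,"wx": 0,"wy": 0,"wz": 0.1,"hand": 0},
    {"tx": 82,"ty": -48,"tz": 0,"wx": 0,"wy": 0,"wz": 0.2,"hand": 0},
    {"tx": 124,"ty": -72,"tz": 0,"wx": 0,"wy": 0,"wz": 0.3,"hand": 0},
    {"tx": 165,"ty": -96,"tz": 0,"wx": 0,"wy": 0,"wz": 0.333,"hand": 0},
    {"tx": 206,"ty": -119,"tz": 0,"wx": 0,"wy": 0,"wz": 0.333,"hand": 0},
    {"tx": 247,"ty": -143,"tz": 0,"wx": 0,"wy": 0,"wz": 0.333,"hand": 0},
    {"tx": 289,"ty": -167,"tz": 0,"wx": 0,"wy": 0,"wz": 0.333,"hand": 0},
    {"tx": 330,"ty": -191,"tz": 0,"wx": 0,"wy": 0,"wz": 0.333,"hand": 0},
    {"tx": 371,"ty": -215,"tz": 0,"wx": 0,"wy": 0,"wz": 0.333,"hand": 0},
    {"tx": 371,"ty": -215,"tz": 0,"wx": 0,"wy": 0,"wz": 0.333,"hand": 0},
    {"tx": 371,"ty": -215,"tz": 0,"wx": 0,"wy": 0,"wz": 0.333,"hand": 0},
  ],
)

```text
time_s: 3.0
position: [594.8, -250.9, 404.5]
tool_rot: [-180.0, 0.0, 0.1]
force: [-0.4, -0.2, 1.0]
width: 85.5
```

Run:
```python
from h import *
np.set_printoptions(precision=1,suppress=True)
s=r.sense();print(s['position'],s['tool_rot'],s['joints'],s['time_s'])
p=capture('wrist');save(p,'d.png')
W=cloud(p).reshape(-1,3);W=W[~np.isnan(W[:,0])]
a=W[(np.abs(W[:,0]-594)<60)&(np.abs(W[:,1]+252)<60)]
k=a[(a[:,2]>140)&(a[:,2]<175)];print('knob',len(k),k.min(0),k.max(0),k.mean(0),np.median(k,0))
d=a[(a[:,2]>118)&(a[:,2]<130)];c=cv2.minEnclosingCircle(d[:,:2].astype(np.float32));print('dometop',c,np.median(d[:,2]))
print([(o['conf'],o['rect']) for o in recognise(p,'dome')])
```

```text
[ 594.8 -250.9  404.5] [-180.     0.     0.1] [ 17.7  21.7  -0.7  95.8   0.3  62.5 -73. ] 3.0
knob 967 [ 577.7 -269.2  140.1] [ 602.4 -243.4  163.7] [ 592.2 -256.1  159.4] [ 592.5 -256.2  161.5]
dometop ((589.3865966796875, -256.5194091796875), 57.040950775146484) 123.89306490703129
[(0.95, [225.6, 140.0, 350.7, 263.8])]
```

Request:
drive_tool(
  deltas=[
    {"tx": -3,"ty": 3.5,"tz": 30,"wx": 0,"wy": 0,"wz": 0,"hand": 0},
    {"tx": -3,"ty": 3.5,"tz": 60,"wx": 0,"wy": 0,"wz": 0,"hand": 0},
    {"tx": -3,"ty": 3.5,"tz": 85,"wx": 0,"wy": 0,"wz": 0,"hand": 0},
    {"tx": -3,"ty": 3.5,"tz": 98,"wx": 0,"wy": 0,"wz": 0,"hand": 0},
    {"tx": -3,"ty": 3.5,"tz": 98,"wx": 0,"wy": 0,"wz": 0,"hand": 0.4},
    {"tx": -3,"ty": 3.5,"tz": 98,"wx": 0,"wy": 0,"wz": 0,"hand": 0.6},
    {"tx": -3,"ty": 3.5,"tz": 98,"wx": 0,"wy": 0,"wz": 0,"hand": 0.9},
    {"tx": -3,"ty": 3.5,"tz": 98,"wx": 0,"wy": 0,"wz": 0,"hand": 1},
    {"tx": -3,"ty": 3.5,"tz": 98,"wx": 0,"wy": 0,"wz": 0,"hand": 1},
    {"tx": -3,"ty": 3.5,"tz": 98,"wx": 0,"wy": 0,"wz": 0,"hand": 1},
  ],
  squeeze=40,
)

```text
time_s: 4.1
position: [591.4, -255.9, 308.0]
tool_rot: [180.0, -0.1, -0.0]
force: [-1.2, -0.5, 6.7]
width: 25.0
```

Request:
drive_tool(
  deltas=[
    {"tx": 0,"ty": 0,"tz": -10,"wx": 0,"wy": 0,"wz": 0,"hand": 1},
    {"tx": 0,"ty": 0,"tz": -25,"wx": 0,"wy": 0,"wz": 0,"hand": 1},
    {"tx": 0,"ty": 0,"tz": -45,"wx": 0,"wy": 0,"wz": 0,"hand": 1},
    {"tx": 0,"ty": 0,"tz": -70,"wx": 0,"wy": 0,"wz": 0,"hand": 1},
    {"tx": 0,"ty": 0,"tz": -90,"wx": 0,"wy": 0,"wz": 0,"hand": 1},
    {"tx": 0,"ty": 0,"tz": -95,"wx": 0,"wy": 0,"wz": 0,"hand": 1},
  ],
)

```text
time_s: 4.7
position: [591.5, -255.8, 405.3]
tool_rot: [179.9, -0.2, -0.0]
force: [0.4, -0.4, -1.8]
width: 24.7
```

Run:
```python
from h import *
p=capture('side');save(p,'e.png',(190,90,350,260),4)
```

```text
(no output)
```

View pics/e.png

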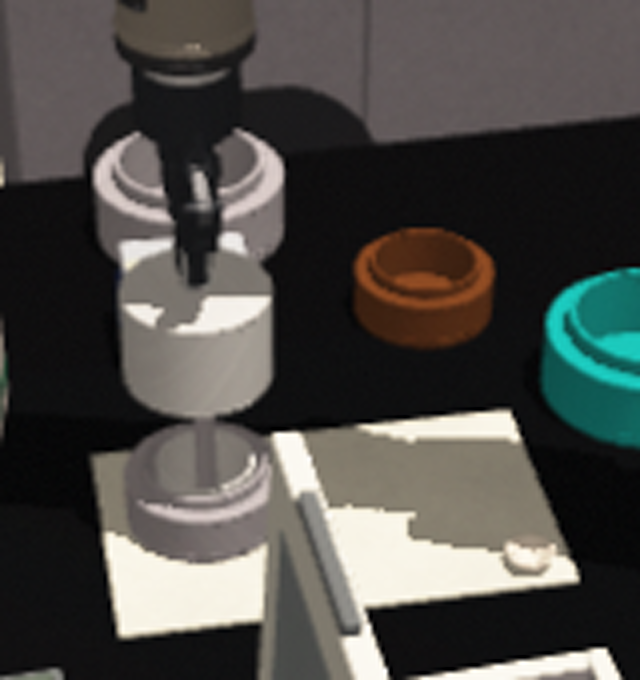

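Dome is lifted clear (crop pixel ≈(195,330)); the stem shows inside the canister at (205,455). Carry it to the near half.

Request:
drive_tool(
  deltas=[
    {"tx": -20,"ty": -2,"tz": 0,"wx": 0,"wy": 0,"wz": 0,"hand": 1},
    {"tx": -50,"ty": -5,"tz": 0,"wx": 0,"wy": 0,"wz": 0,"hand": 1},
    {"tx": -90,"ty": -10,"tz": 0,"wx": 0,"wy": 0,"wz": 0,"hand": 1},
    {"tx": -130,"ty": -14,"tz": 10,"wx": 0,"wy": 0,"wz": 0,"hand": 1},
    {"tx": -156,"ty": -17,"tz": 40,"wx": 0,"wy": 0,"wz": 0,"hand": 1},
    {"tx": -166,"ty": -18,"tz": 80,"wx": 0,"wy": 0,"wz": 0,"hand": 1},
    {"tx": -166,"ty": -18,"tz": 112,"wx": 0,"wy": 0,"wz": 0,"hand": 1},
    {"tx": -166,"ty": -18,"tz": 126,"wx": 0,"wy": 0,"wz": 0,"hand": 1},
    {"tx": -166,"ty": -18,"tz": 131,"wx": 0,"wy": 0,"wz": 0,"hand": 1},
    {"tx": -166,"ty": -18,"tz": 134,"wx": 0,"wy": 0,"wz": 0,"hand": 1},
    {"tx": -166,"ty": -18,"tz": 134,"wx": 0,"wy": 0,"wz": 0,"hand": 1},
  ],
)

```text
time_s: 5.85
position: [425.3, -237.7, 268.0]
tool_rot: [180.0, -0.0, -0.0]
force: [0.3, 0.9, -3.1]
width: 24.6
```

Request:
drive_tool(
  deltas=[
    {"tx": 0,"ty": 0,"tz": 1.5,"wx": 0,"wy": 0,"wz": 0,"hand": 1},
    {"tx": 0,"ty": 0,"tz": 3,"wx": 0,"wy": 0,"wz": 0,"hand": 1},
    {"tx": 0,"ty": 0,"tz": 4,"wx": 0,"wy": 0,"wz": 0,"hand": 1},
    {"tx": 0,"ty": 0,"tz": 4,"wx": 0,"wy": 0,"wz": 0,"hand": 1},
  ],
)

```text
time_s: 6.25
position: [425.2, -237.7, 264.0]
tool_rot: [180.0, -0.0, -0.0]
force: [-0.8, -0.0, 0.3]
width: 24.9
```

Request:
drive_tool(
  deltas=[
    {"tx": 0,"ty": 0,"tz": 1,"wx": 0,"wy": 0,"wz": 0,"hand": 1},
    {"tx": 0,"ty": 0,"tz": 1,"wx": 0,"wy": 0,"wz": 0,"hand": 0.5},
    {"tx": 0,"ty": 0,"tz": 1,"wx": 0,"wy": 0,"wz": 0,"hand": 0.2},
    {"tx": 0,"ty": 0,"tz": 1,"wx": 0,"wy": 0,"wz": 0,"hand": 0},
    {"tx": 0,"ty": 0,"tz": -10,"wx": 0,"wy": 0,"wz": 0,"hand": 0},
    {"tx": 0,"ty": 0,"tz": -40,"wx": 0,"wy": 0,"wz": 0,"hand": 0},
    {"tx": 10,"ty": 1,"tz": -80,"wx": 0,"wy": 0,"wz": 0,"hand": 0},
    {"tx": 50,"ty": 5,"tz": -100,"wx": 0,"wy": 0,"wz": 0,"hand": 0},
    {"tx": 95,"ty": 10,"tz": -110,"wx": 0,"wy": 0,"wz": 0,"hand": 0},
    {"tx": 135,"ty": 14,"tz": -110,"wx": 0,"wy": 0,"wz": 0,"hand": 0},
    {"tx": 166,"ty": 17,"tz": -110,"wx": 0,"wy": 0,"wz": 0,"hand": 0},
    {"tx": 166,"ty": 17,"tz": -110,"wx": 0,"wy": 0,"wz": 0,"hand": 0},
  ],
)

```text
time_s: 7.45
position: [594.3, -253.9, 374.0]
tool_rot: [-180.0, -0.1, 0.1]
force: [0.2, 0.4, 0.3]
width: 85.1
```

Run:
```python
from h import *
np.set_printoptions(precision=1,suppress=True)
s=r.sense();print(s['position'],s['tool_rot'],s['time_s'])
p=capture('wrist');save(p,'f.png')
q=capture('side');cv2.imwrite('pics/f.png',np.hstack([cv2.resize(p['pixels'],(448,336)),cv2.resize(q['pixels'][90:270,190:355],(352,336))])[:,:,::-1])
for P in(p,q):
    W=cloud(P).reshape(-1,3);W=W[~np.isnan(W[:,0])]
    a=W[(np.abs(W[:,0]-592)<60)&(np.abs(W[:,1]+254)<60)]
    k=a[(a[:,2]>70)&(a[:,2]<115)];print('stem',len(k),k.min(0),k.max(0),np.median(k,0))
    b=W[(np.abs(W[:,0]-425)<80)&(np.abs(W[:,1]+238)<80)&(W[:,2]>60)&(W[:,2]<130)]
    if len(b): print('dome',cv2.minEnclosingCircle(b[:,:2].astype(np.float32)),b[:,2].max())
```

```text
[ 594.3 -253.9  374. ] [-180.    -0.1    0.1] 7.45
stem 377 [ 580.  -265.3   70.4] [ 595.  -250.1  105.1] [ 590.3 -258.1  102.2]
dome ((427.7286376953125, -238.48818969726562), 56.03078842163086) 82.06295182151014
stem 51 [ 581.6 -264.9   71.9] [ 596.3 -247.4  106.6] [ 590.2 -252.9   90.6]
dome ((424.1509704589844, -237.711181640625), 62.398765563964844) 124.0630563327288
```

View pics/f.png

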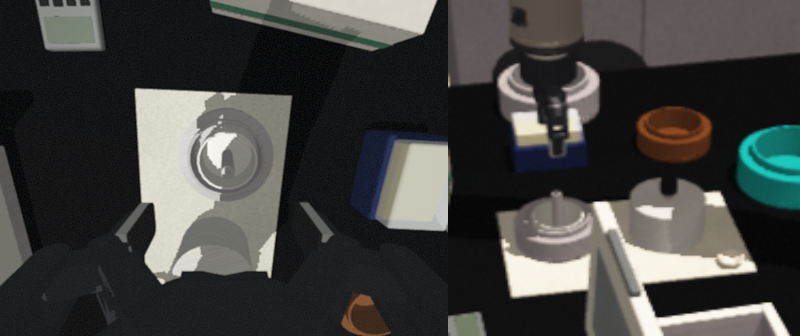

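Picture f: dome stands upright on the sheet (right panel ≈(668,215)), cup stem in canister at (557,205). Go for the stem.

Request:
drive_tool(
  deltas=[
    {"tx": -6,"ty": 3,"tz": 35,"wx": 0,"wy": 0,"wz": 0,"hand": 0},
    {"tx": -6,"ty": 3,"tz": 75,"wx": 0,"wy": 0,"wz": 0,"hand": 0},
    {"tx": -6,"ty": 3,"tz": 110,"wx": 0,"wy": 0,"wz": 0,"hand": 0},
    {"tx": -6,"ty": 3,"tz": 128,"wx": 0,"wy": 0,"wz": 0,"hand": 0},
    {"tx": -6,"ty": 3,"tz": 135,"wx": 0,"wy": 0,"wz": 0,"hand": 0},
    {"tx": -6,"ty": 3,"tz": 135,"wx": 0,"wy": 0,"wz": 0,"hand": 0.4},
    {"tx": -6,"ty": 3,"tz": 135,"wx": 0,"wy": 0,"wz": 0,"hand": 0.6},
    {"tx": -6,"ty": 3,"tz": 135,"wx": 0,"wy": 0,"wz": 0,"hand": 0.8},
    {"tx": -6,"ty": 3,"tz": 135,"wx": 0,"wy": 0,"wz": 0,"hand": 1},
    {"tx": -6,"ty": 3,"tz": 135,"wx": 0,"wy": 0,"wz": 0,"hand": 1},
    {"tx": -6,"ty": 3,"tz": 135,"wx": 0,"wy": 0,"wz": 0,"hand": 1},
  ],
  squeeze=50,
)

```text
time_s: 8.65
position: [585.3, -257.6, 239.6]
tool_rot: [180.0, -0.0, -0.0]
force: [-1.5, 1.8, 8.1]
width: 15.1
```

Request:
drive_tool(
  deltas=[
    {"tx": 0,"ty": 0,"tz": -8,"wx": 0,"wy": 0,"wz": 0,"hand": 1},
    {"tx": 0,"ty": 0,"tz": -22,"wx": 0,"wy": 0,"wz": 0,"hand": 1},
    {"tx": 0,"ty": 0,"tz": -45,"wx": 0,"wy": 0,"wz": 0,"hand": 1},
    {"tx": 0,"ty": 0,"tz": -75,"wx": 0,"wy": 0,"wz": 0,"hand": 1},
    {"tx": 0,"ty": 0,"tz": -110,"wx": 0,"wy": 0,"wz": 0,"hand": 1},
    {"tx": 0,"ty": 0,"tz": -140,"wx": 0,"wy": 0,"wz": 0,"hand": 1},
    {"tx": -5,"ty": -10,"tz": -165,"wx": 0,"wy": 0,"wz": 0,"hand": 1},
    {"tx": -9,"ty": -38,"tz": -175,"wx": 0,"wy": 0,"wz": 0,"hand": 1},
    {"tx": -17,"ty": -75,"tz": -175,"wx": 0,"wy": 0,"wz": 0,"hand": 1},
    {"tx": -26,"ty": -115,"tz": -175,"wx": 0,"wy": 0,"wz": 0,"hand": 1},
    {"tx": -35,"ty": -155,"tz": -175,"wx": 0,"wy": 0,"wz": 0,"hand": 1},
    {"tx": -43,"ty": -195,"tz": -175,"wx": 0,"wy": 0,"wz": 0,"hand": 1},
  ],
)

```text
time_s: 9.85
position: [541.3, -61.3, 414.9]
tool_rot: [180.0, -0.1, -0.0]
force: [0.6, 0.7, -2.3]
width: 14.8
```

Request:
drive_tool(
  deltas=[
    {"tx": -9,"ty": -40,"tz": 0,"wx": 0,"wy": 0,"wz": 0,"hand": 1},
    {"tx": -18,"ty": -82,"tz": 0,"wx": 0,"wy": 0,"wz": 0,"hand": 1},
    {"tx": -27,"ty": -125,"tz": 0,"wx": 0,"wy": 0,"wz": 0,"hand": 1},
    {"tx": -36,"ty": -168,"tz": 0,"wx": 0,"wy": 0,"wz": 0,"hand": 1},
    {"tx": -45,"ty": -210,"tz": 0,"wx": 0,"wy": 0,"wz": 0,"hand": 1},
    {"tx": -52,"ty": -243,"tz": 0,"wx": 0,"wy": 0,"wz": 0,"hand": 1},
    {"tx": -55,"ty": -260,"tz": 0,"wx": 0,"wy": 0,"wz": 0,"hand": 1},
    {"tx": -55,"ty": -260,"tz": 0,"wx": 0,"wy": 0,"wz": 0,"hand": 1},
    {"tx": -55,"ty": -260,"tz": 0,"wx": 0,"wy": 0,"wz": 0,"hand": 1},
  ],
)

```text
time_s: 10.75
position: [487.1, 197.2, 414.5]
tool_rot: [180.0, -0.0, 0.0]
force: [-0.3, -0.6, -3.8]
width: 14.4
```

Run:
```python
from h import *
np.set_printoptions(precision=1,suppress=True)
s=r.sense();print(s['position'],s['joints'],s['time_s'])
p=capture('side');q=capture('scene')
cv2.imwrite('pics/g.png',np.hstack([cv2.resize(p['pixels'][130:420,200:400],None,fx=2,fy=2),cv2.resize(q['pixels'][90:380,310:510],None,fx=2,fy=2)])[:,:,::-1])
for P in(p,q):
    W=cloud(P).reshape(-1,3);W=W[~np.isnan(W[:,0])]
    a=W[(np.abs(W[:,0]-486)<60)&(np.abs(W[:,1]-199)<60)&(W[:,2]>140)&(W[:,2]<225)]
    print('cup',len(a),a.min(0),a.max(0))
    f=W[(np.abs(W[:,0]-488)<80)&(np.abs(W[:,1]-199)<90)&(W[:,2]<45)]; print('floor z',len(f),np.median(f,0) if len(f) else '')
```

```text
[487.1 197.2 414.5] [ -14.5   10.8  -16.5  109.6    3.6   60.1 -122.5] 10.75
cup 761 [453.6 156.3 179.7] [530.4 236.3 225. ]
floor z 1923 [479.4 176.   20.1]Traceback (most recent call last):
  File "<stdin>", line 9, in <module>
    return umr_minimum(a, axis, None, out, keepdims, initial, where)
ValueError: zero-size array to reduction operation minimum which has no identity
```

View pics/g.png

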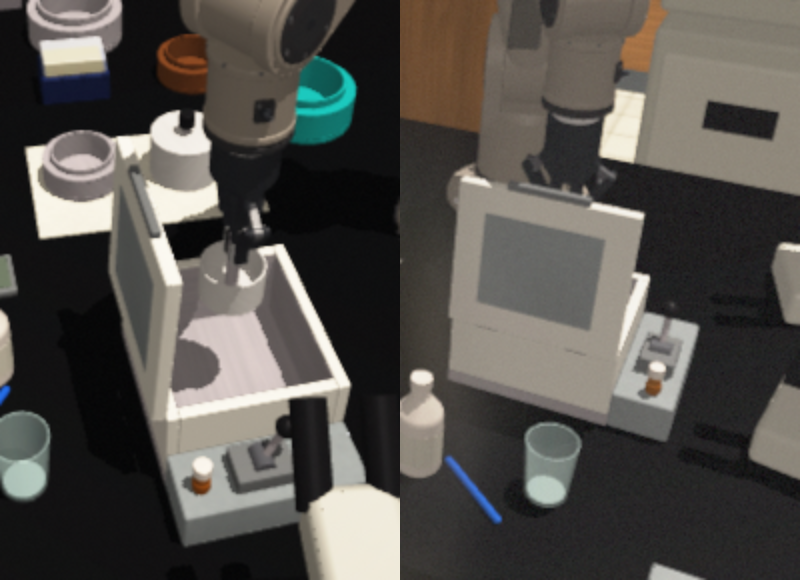

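Picture g: cup hangs upright over the open dryer (left panel ≈(233,278)); canister and dome unchanged on the sheet. Lower it.

Request:
drive_tool(
  deltas=[
    {"tx": 0,"ty": 0,"tz": 20,"wx": 0,"wy": 0,"wz": 0,"hand": 1},
    {"tx": 0,"ty": 0,"tz": 50,"wx": 0,"wy": 0,"wz": 0,"hand": 1},
    {"tx": 0,"ty": 0,"tz": 85,"wx": 0,"wy": 0,"wz": 0,"hand": 1},
    {"tx": 0,"ty": 0,"tz": 115,"wx": 0,"wy": 0,"wz": 0,"hand": 1},
    {"tx": 0,"ty": 0,"tz": 138,"wx": 0,"wy": 0,"wz": 0,"hand": 1},
    {"tx": 0,"ty": 0,"tz": 150,"wx": 0,"wy": 0,"wz": 0,"hand": 1},
    {"tx": 0,"ty": 0,"tz": 155,"wx": 0,"wy": 0,"wz": 0,"hand": 1},
    {"tx": 0,"ty": 0,"tz": 158,"wx": 0,"wy": 0,"wz": 0,"hand": 1},
    {"tx": 0,"ty": 0,"tz": 158,"wx": 0,"wy": 0,"wz": 0,"hand": 1},
  ],
)

```text
time_s: 11.75
position: [487.6, 197.3, 256.4]
tool_rot: [-180.0, -0.1, -0.0]
force: [-0.4, 0.4, -2.7]
width: 14.6
```

Request:
drive_tool(
  deltas=[
    {"tx": 0,"ty": 0,"tz": 1,"wx": 0,"wy": 0,"wz": 0,"hand": 1},
    {"tx": 0,"ty": 0,"tz": 2,"wx": 0,"wy": 0,"wz": 0,"hand": 1},
    {"tx": 0,"ty": 0,"tz": 3,"wx": 0,"wy": 0,"wz": 0,"hand": 1},
    {"tx": 0,"ty": 0,"tz": 3,"wx": 0,"wy": 0,"wz": 0,"hand": 1},
  ],
)

```text
time_s: 12.15
position: [487.3, 197.4, 252.9]
tool_rot: [-180.0, -0.0, -0.0]
force: [-0.2, 1.3, -2.1]
width: 14.9
```

Request:
drive_tool(
  deltas=[
    {"tx": 0,"ty": 0,"tz": 0.7,"wx": 0,"wy": 0,"wz": 0,"hand": 1},
    {"tx": 0,"ty": 0,"tz": 1.4,"wx": 0,"wy": 0,"wz": 0,"hand": 1},
    {"tx": 0,"ty": 0,"tz": 2,"wx": 0,"wy": 0,"wz": 0,"hand": 1},
    {"tx": 0,"ty": 0,"tz": 2,"wx": 0,"wy": 0,"wz": 0,"hand": 1},
  ],
)

```text
time_s: 12.55
position: [487.3, 197.5, 251.5]
tool_rot: [-180.0, -0.0, -0.0]
force: [-5.6, -1.7, 14.1]
width: 14.7
```

Request:
drive_tool(
  deltas=[
    {"tx": 0,"ty": 0,"tz": -0.7,"wx": 0,"wy": 0,"wz": 0,"hand": 1},
    {"tx": 0,"ty": 0,"tz": -0.7,"wx": 0,"wy": 0,"wz": 0,"hand": 0.8},
    {"tx": 0,"ty": 0,"tz": -0.7,"wx": 0,"wy": 0,"wz": 0,"hand": 0.6},
    {"tx": 0,"ty": 0,"tz": -0.7,"wx": 0,"wy": 0,"wz": 0,"hand": 0.3},
    {"tx": 0,"ty": 0,"tz": -0.7,"wx": 0,"wy": 0,"wz": 0,"hand": 0.3},
    {"tx": 0,"ty": 0,"tz": -10,"wx": 0,"wy": 0,"wz": 0,"hand": 0.3},
    {"tx": 0,"ty": 0,"tz": -30,"wx": 0,"wy": 0,"wz": 0,"hand": 0.3},
    {"tx": 0,"ty": 0,"tz": -60,"wx": 0,"wy": 0,"wz": 0,"hand": 0.3},
    {"tx": 0,"ty": 0,"tz": -100,"wx": 0,"wy": 0,"wz": 0,"hand": 0.6},
    {"tx": 0,"ty": 0,"tz": -145,"wx": 0,"wy": 0,"wz": 0,"hand": 1},
    {"tx": 0,"ty": 0,"tz": -190,"wx": 0,"wy": 0,"wz": 0,"hand": 1},
    {"tx": 0,"ty": 0,"tz": -235,"wx": 0,"wy": 0,"wz": 0,"hand": 1},
  ],
)

```text
time_s: 13.75
position: [486.6, 197.2, 488.6]
tool_rot: [-180.0, -0.0, 0.0]
force: [1.4, -0.6, 0.2]
width: 1.8
```

Run:
```python
from h import *
np.set_printoptions(precision=1,suppress=True)
s=r.sense();print(s['position'],s['joints'],s['time_s'])
w=capture('wrist');p=capture('side');q=capture('scene')
cv2.imwrite('pics/i.png',np.hstack([cv2.resize(w['pixels'],(480,360)),cv2.resize(p['pixels'][180:360,240:400],(320,360))])[:,:,::-1])
for n,P in(('w',w),('s',p)):
    W=cloud(P).reshape(-1,3);W=W[~np.isnan(W[:,0])]
    a=W[(np.abs(W[:,0]-488)<70)&(np.abs(W[:,1]-198)<80)&(W[:,2]>35)&(W[:,2]<125)]
    if len(a): print(n,'cup',len(a),a.min(0),a.max(0)); k=a[a[:,2]>85]; print(' stem',k.mean(0),k[:,2].max() if len(k) else '')
for P in(p,q):
    W=cloud(P); m=outline_of(P,'dryer_lid')[0]['mask']; l=W[m]; l=l[(~np.isnan(l[:,0]))&(l[:,2]>150)]
    for z in range(160,360,30):
        t=l[np.abs(l[:,2]-z)<8]; print(z,len(t),np.percentile(t[:,0],[5,50,95]) if len(t) else '')
    b=W.reshape(-1,3);b=b[(np.abs(b[:,0]-480)<30)&(np.abs(b[:,1]-364)<16)&(b[:,2]>122)&(b[:,2]<160)];print('ball',b.min(0),b.max(0))
```

```text
[486.6 197.2 488.6] [ -13.8    7.3  -16.7  104.2    2.2   68.8 -121.3] 13.75
w cup 1010 [450.8 159.1  35.1] [527.6 235.5 116.8]
 stem [490.5 197.1 110.7] 116.83859049703602
s cup 654 [452.5 157.5  35.1] [529.9 237.4 119.2]
 stem [492.2 200.5 105.3] 119.19441384643385
160 144 [600.5 613.3 614.2]
190 166 [599.5 612.3 613.2]
220 187 [596.7 610.7 611.9]
250 183 [594.9 609.2 610.1]
280 193 [595.7 607.7 608.7]
310 216 [594.2 605.7 607.2]
340 543 [587.6 598.9 604.7]
ball [470.  351.2 122.2] [485.7 375.8 152.2]
160 404 [607.8 612.1 615.5]
190 439 [606.7 610.7 614.8]
220 451 [605.3 609.2 613.4]
250 468 [603.7 607.8 611.7]
280 479 [602.2 606.4 610.6]
310 522 [600.6 604.6 609. ]
340 614 [592.2 602.5 606.7]
ball [467.4 351.4 122.3] [487.5 375.  150.9]
```

View pics/i.png

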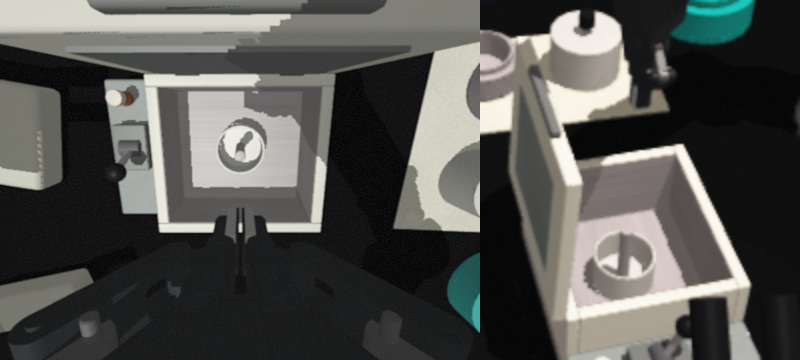

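Picture i: cup upright mid-floor in the dryer ((243,145) left panel), dome and canister fine. Now over the lid to behind it.

Request:
drive_tool(
  deltas=[
    {"tx": 0,"ty": 0,"tz": -40,"wx": 0,"wy": 0,"wz": 0,"hand": 1},
    {"tx": 0,"ty": 0,"tz": -76,"wx": 0,"wy": 0,"wz": 0,"hand": 1},
    {"tx": 20,"ty": 0,"tz": -80,"wx": 0,"wy": 0,"wz": 0,"hand": 1},
    {"tx": 60,"ty": 0,"tz": -80,"wx": 0,"wy": 0,"wz": 0,"hand": 1},
    {"tx": 105,"ty": 0,"tz": -80,"wx": 0,"wy": 0,"wz": 0,"hand": 1},
    {"tx": 145,"ty": 0,"tz": -80,"wx": 0,"wy": 0,"wz": 0,"hand": 1},
    {"tx": 173,"ty": 0,"tz": -80,"wx": 0,"wy": 0,"wz": 0,"hand": 1},
    {"tx": 173,"ty": 0,"tz": -80,"wx": 0,"wy": 0,"wz": 0,"hand": 1},
    {"tx": 173,"ty": 0,"tz": -50,"wx": 0,"wy": 0,"wz": 0,"hand": 1},
    {"tx": 173,"ty": 0,"tz": -20,"wx": 0,"wy": 0,"wz": 0,"hand": 1},
    {"tx": 173,"ty": 0,"tz": 2,"wx": 0,"wy": 0,"wz": 0,"hand": 1},
    {"tx": 173,"ty": 0,"tz": 2,"wx": 0,"wy": 0,"wz": 0,"hand": 1},
  ],
)

```text
time_s: 15.2
position: [659.4, 197.1, 479.3]
tool_rot: [179.9, 0.4, 0.0]
force: [-0.3, -0.4, -0.8]
width: 0.0
```

Run:
```python
import numpy as np
f=0.0;F=[]
while f<1.56: F.append(f); f+=0.055 if f<1.0 else 0.03
F.append(1.5708)
for f in F: print(round(f,3),'x',round(608-185*np.sin(f)+18*np.cos(f),1),'z',round(298.5+185*np.cos(f)+18*np.sin(f),1))
from bench import r; print(r.sense()['position'])
```

```text
0.0 x 626.0 z 483.5
0.055 x 615.8 z 484.2
0.11 x 605.6 z 484.4
0.165 x 595.4 z 483.9
0.22 x 585.2 z 483.0
0.275 x 575.1 z 481.4
0.33 x 565.1 z 479.4
0.385 x 555.2 z 476.7
0.44 x 545.5 z 473.5
0.495 x 536.0 z 469.8
0.55 x 526.6 z 465.6
0.605 x 517.6 z 460.9
0.66 x 508.8 z 455.7
0.715 x 500.3 z 450.0
0.77 x 492.1 z 443.8
0.825 x 484.3 z 437.3
0.88 x 476.9 z 430.2
0.935 x 469.8 z 422.8
0.99 x 463.2 z 415.1
1.045 x 457.0 z 406.9
1.075 x 453.8 z 402.3
1.105 x 450.8 z 397.7
1.135 x 447.9 z 392.9
1.165 x 445.1 z 388.1
1.195 x 442.5 z 383.1
1.225 x 440.1 z 378.1
1.255 x 437.7 z 373.1
1.285 x 435.6 z 367.9
1.315 x 433.6 z 362.7
1.345 x 431.7 z 357.5
1.375 x 430.0 z 352.1
1.405 x 428.5 z 346.8
1.435 x 427.1 z 341.4
1.465 x 425.9 z 335.9
1.495 x 424.9 z 330.5
1.525 x 424.0 z 325.0
1.555 x 423.3 z 319.4
1.571 x 423.0 z 316.5
[659.36572493 197.12231295 479.34300411]
```

Request:
drive_tool(
  deltas=[
    {"tx": -20,"ty": 0,"tz": 1,"wx": 0,"wy": 0,"wz": 0,"hand": 1},
    {"tx": -34,"ty": 0,"tz": 1,"wx": 0,"wy": 0,"wz": 0,"hand": 1},
    {"tx": -44,"ty": 0,"tz": 1,"wx": 0,"wy": 0,"wz": 0,"hand": 1},
    {"tx": -49,"ty": 0,"tz": 1,"wx": 0,"wy": 0,"wz": 0,"hand": 1},
    {"tx": -54,"ty": 0,"tz": 1,"wx": 0,"wy": 0,"wz": 0,"hand": 1},
    {"tx": -64,"ty": 0,"tz": 1,"wx": 0,"wy": 0,"wz": 0,"hand": 1},
    {"tx": -74,"ty": 0,"tz": 2,"wx": 0,"wy": 0,"wz": 0,"hand": 1},
  ],
)

```text
time_s: 15.9
position: [586.7, 197.4, 482.8]
tool_rot: [-179.9, -0.2, -0.0]
force: [6.0, 0.8, 3.5]
width: 0.3
```

Request:
drive_tool(
  deltas=[
    {"tx": -10,"ty": 0,"tz": 2,"wx": 0,"wy": 0,"wz": 0,"hand": 1},
    {"tx": -20,"ty": 0,"tz": 4,"wx": 0,"wy": 0,"wz": 0,"hand": 1},
    {"tx": -30,"ty": 0,"tz": 6,"wx": 0,"wy": 0,"wz": 0,"hand": 1},
    {"tx": -40,"ty": 0,"tz": 9.5,"wx": 0,"wy": 0,"wz": 0,"hand": 1},
    {"tx": -49,"ty": 0,"tz": 13,"wx": 0,"wy": 0,"wz": 0,"hand": 1},
    {"tx": -58.5,"ty": 0,"tz": 17.5,"wx": 0,"wy": 0,"wz": 0,"hand": 1},
    {"tx": -67.5,"ty": 0,"tz": 22,"wx": 0,"wy": 0,"wz": 0,"hand": 1},
    {"tx": -76.5,"ty": 0,"tz": 27,"wx": 0,"wy": 0,"wz": 0,"hand": 1},
    {"tx": -85,"ty": 0,"tz": 33,"wx": 0,"wy": 0,"wz": 0,"hand": 1},
    {"tx": -93,"ty": 0,"tz": 39,"wx": 0,"wy": 0,"wz": 0,"hand": 1},
    {"tx": -101,"ty": 0,"tz": 46,"wx": 0,"wy": 0,"wz": 0,"hand": 1},
    {"tx": -108,"ty": 0,"tz": 53,"wx": 0,"wy": 0,"wz": 0,"hand": 1},
  ],
)

```text
time_s: 17.1
position: [477.5, 197.4, 428.1]
tool_rot: [180.0, 0.0, -0.0]
force: [0.8, 0.5, 4.4]
width: -0.0
```

Run:
```python
from h import *
s=r.sense();print(s['position'],s['force'],s['joints'],s['time_s'])
p=capture('side')
W=cloud(p).reshape(-1,3);W=W[~np.isnan(W[:,0])]
a=W[(np.abs(W[:,1]-110)<20)&(W[:,2]>145)&(W[:,0]>350)&(W[:,0]<640)]
print(np.polyfit(a[:,0],a[:,2],1),a.min(0),a.max(0))
```

```text
[477.51891967 197.39587347 428.14683484] [0.81616325 0.47971648 4.35141091] [ -14.21043239    9.25913034  -17.11516727  109.64760146    3.0778374
   61.54676694 -122.59076169] 17.1
[  -2.93371104 1796.24832986] [350.06630591  90.03105753 145.04344854] [604.70477133 129.98942485 738.71974512]
```

Request:
drive_tool(
  deltas=[
    {"tx": -7,"ty": 0,"tz": 7.5,"wx": 0,"wy": 0,"wz": 0,"hand": 1},
    {"tx": -13,"ty": 0,"tz": 14.5,"wx": 0,"wy": 0,"wz": 0,"hand": 1},
    {"tx": -18,"ty": 0,"tz": 21,"wx": 0,"wy": 0,"wz": 0,"hand": 1},
    {"tx": -22,"ty": 0,"tz": 26,"wx": 0,"wy": 0,"wz": 0,"hand": 1},
    {"tx": -25,"ty": 0,"tz": 31,"wx": 0,"wy": 0,"wz": 0,"hand": 1},
    {"tx": -28,"ty": 0,"tz": 36,"wx": 0,"wy": 0,"wz": 0,"hand": 1},
    {"tx": -31,"ty": 0,"tz": 41,"wx": 0,"wy": 0,"wz": 0,"hand": 1},
    {"tx": -33.5,"ty": 0,"tz": 46,"wx": 0,"wy": 0,"wz": 0,"hand": 1},
    {"tx": -36,"ty": 0,"tz": 51,"wx": 0,"wy": 0,"wz": 0,"hand": 1},
    {"tx": -38.5,"ty": 0,"tz": 56,"wx": 0,"wy": 0,"wz": 0,"hand": 1},
    {"tx": -40.5,"ty": 0,"tz": 61,"wx": 0,"wy": 0,"wz": 0,"hand": 1},
    {"tx": -42.5,"ty": 0,"tz": 66,"wx": 0,"wy": 0,"wz": 0,"hand": 1},
  ],
)

```text
time_s: 18.35
position: [435.6, 197.4, 362.3]
tool_rot: [-180.0, 0.0, -0.0]
force: [-1.5, -0.6, 0.9]
width: 0.1
```

Request:
drive_tool(
  deltas=[
    {"tx": -1,"ty": 0,"tz": 4,"wx": 0,"wy": 0,"wz": 0,"hand": 1},
    {"tx": -2.5,"ty": 0,"tz": 8,"wx": 0,"wy": 0,"wz": 0,"hand": 1},
    {"tx": -3.5,"ty": 0,"tz": 12,"wx": 0,"wy": 0,"wz": 0,"hand": 1},
    {"tx": -4.5,"ty": 0,"tz": 16,"wx": 0,"wy": 0,"wz": 0,"hand": 1},
    {"tx": -5.5,"ty": 0,"tz": 20,"wx": 0,"wy": 0,"wz": 0,"hand": 1},
    {"tx": -6.5,"ty": 0,"tz": 24,"wx": 0,"wy": 0,"wz": 0,"hand": 1},
    {"tx": -7.5,"ty": 0,"tz": 28,"wx": 0,"wy": 0,"wz": 0,"hand": 1},
    {"tx": -8,"ty": 0,"tz": 31,"wx": 0,"wy": 0,"wz": 0,"hand": 1},
    {"tx": -8.5,"ty": 0,"tz": 34,"wx": 0,"wy": 0,"wz": 0,"hand": 1},
    {"tx": -9,"ty": 0,"tz": 37,"wx": 0,"wy": 0,"wz": 0,"hand": 1},
    {"tx": -9,"ty": 0,"tz": 39,"wx": 0,"wy": 0,"wz": 0,"hand": 1},
    {"tx": -9,"ty": 0,"tz": 39,"wx": 0,"wy": 0,"wz": 0,"hand": 1},
  ],
)

```text
time_s: 19.55
position: [426.7, 197.4, 323.5]
tool_rot: [180.0, 0.0, -0.0]
force: [0.1, -0.4, 0.2]
width: -0.2
```

Request:
drive_tool(
  deltas=[
    {"tx": -0.5,"ty": 0,"tz": 2,"wx": 0,"wy": 0,"wz": 0,"hand": 1},
    {"tx": -1,"ty": 0,"tz": 4,"wx": 0,"wy": 0,"wz": 0,"hand": 1},
    {"tx": -1.5,"ty": 0,"tz": 5.5,"wx": 0,"wy": 0,"wz": 0,"hand": 1},
    {"tx": -2,"ty": 0,"tz": 7,"wx": 0,"wy": 0,"wz": 0,"hand": 1},
    {"tx": -2,"ty": 0,"tz": 7,"wx": 0,"wy": 0,"wz": 0,"hand": 1},
  ],
)

```text
time_s: 20.05
position: [424.9, 197.4, 316.9]
tool_rot: [-180.0, -0.0, -0.0]
force: [0.5, -1.1, 5.4]
width: -0.3
```

Request:
drive_tool(
  deltas=[
    {"tx": 0,"ty": 0,"tz": 0.8,"wx": 0,"wy": 0,"wz": 0,"hand": 1},
    {"tx": 0,"ty": 0,"tz": 1.5,"wx": 0,"wy": 0,"wz": 0,"hand": 1},
    {"tx": 0,"ty": 0,"tz": 1.5,"wx": 0,"wy": 0,"wz": 0,"hand": 1},
  ],
)

```text
time_s: 20.35
position: [424.9, 197.5, 316.7]
tool_rot: [180.0, -0.1, -0.0]
force: [-10.6, -6.7, 36.3]
width: 0.3
```

Run:
```python
from h import *
np.set_printoptions(precision=1,suppress=True)
s=r.sense();print(s['position'],s['force'],s['time_s'])
for n in('side','scene'):
    W=cloud(capture(n)).reshape(-1,3);W=W[~np.isnan(W[:,0])]
    a=W[((np.abs(W[:,1]-105)<20)|(np.abs(W[:,1]-290)<20))&(W[:,2]>110)&(W[:,2]<190)&(W[:,0]>370)&(W[:,0]<610)]
    print(n,[(x,np.round(np.median(a[np.abs(a[:,0]-x)<12][:,2]),1)) for x in(400,440,480,520,560,590)])
```

```text
[424.9 197.5 316.7] [-10.6  -6.7  36.3] 20.35
side [(400, np.float64(143.8)), (440, np.float64(143.6)), (480, np.float64(143.5)), (520, np.float64(143.8)), (560, np.float64(143.6)), (590, np.float64(142.6))]
scene [(400, np.float64(143.2)), (440, np.float64(143.2)), (480, np.float64(143.6)), (520, np.float64(143.6)), (560, np.float64(143.4)), (590, np.float64(134.6))]
```

Lid lies flat at 143.5 mm over its whole length, so it is shut. Now the lever.

Request:
drive_tool(
  deltas=[
    {"tx": 0,"ty": 0,"tz": -10,"wx": 0,"wy": 0,"wz": 0,"hand": 1},
    {"tx": 0,"ty": -5,"tz": -40,"wx": 0,"wy": 0,"wz": 0,"hand": 1},
    {"tx": 2,"ty": -35,"tz": -55,"wx": 0,"wy": 0,"wz": 0,"hand": 1},
    {"tx": 4,"ty": -75,"tz": -55,"wx": 0,"wy": 0,"wz": 0,"hand": 1},
    {"tx": 7,"ty": -115,"tz": -55,"wx": 0,"wy": 0,"wz": 0,"hand": 1},
    {"tx": 9,"ty": -150,"tz": -55,"wx": 0,"wy": 0,"wz": 0,"hand": 1},
    {"tx": 10,"ty": -166,"tz": -45,"wx": 0,"wy": 0,"wz": 0,"hand": 1},
    {"tx": 10,"ty": -166,"tz": -25,"wx": 0,"wy": 0,"wz": 0,"hand": 1},
    {"tx": 10,"ty": -166,"tz": 0,"wx": 0,"wy": 0,"wz": 0,"hand": 1},
    {"tx": 10,"ty": -166,"tz": 22,"wx": 0,"wy": 0,"wz": 0,"hand": 1},
    {"tx": 10,"ty": -166,"tz": 22,"wx": 0,"wy": 0,"wz": 0,"hand": 1},
  ],
)

```text
time_s: 21.55
position: [434.1, 362.2, 290.3]
tool_rot: [179.8, 0.2, -0.0]
force: [0.4, -0.3, 0.8]
width: -0.4
```

Run:
```python
from h import *
s=r.sense();print(s['position'],s['force'],s['joints'],s['time_s'])
p=capture('side');save(p,'j.png',(220,220,420,420),3)
```

```text
[434.08942464 362.16894652 290.26566738] [ 0.35550022 -0.25690338  0.80041679] [ -29.30130802   23.2668872   -21.029544    110.92494263   10.94039172
   48.03126574 -146.18112855] 21.55
```

View pics/j.png

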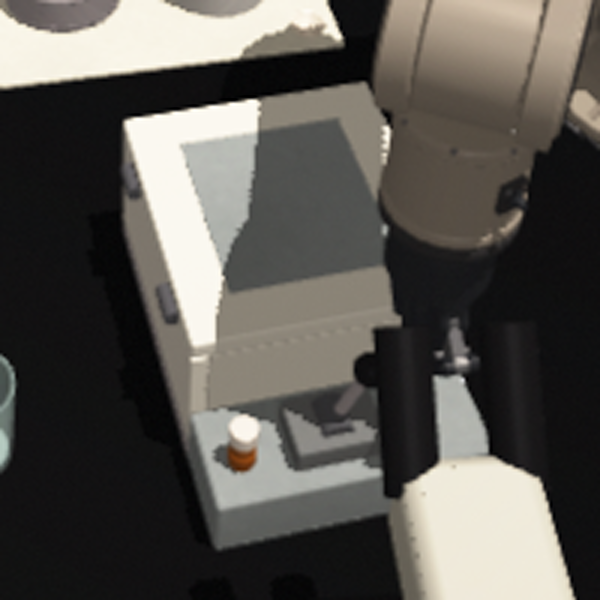

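Picture j: lid shut, lever still leaning front (ball at crop (368,368)), fingers just in front of it. Push.

Request:
drive_tool(
  deltas=[
    {"tx": 10,"ty": 0,"tz": 0,"wx": 0,"wy": 0,"wz": 0,"hand": 1},
    {"tx": 18,"ty": 0,"tz": 0,"wx": 0,"wy": 0,"wz": 0,"hand": 1},
    {"tx": 26,"ty": 0,"tz": 0,"wx": 0,"wy": 0,"wz": 0,"hand": 1},
    {"tx": 34,"ty": 0,"tz": 0,"wx": 0,"wy": 0,"wz": 0,"hand": 1},
    {"tx": 42,"ty": 0,"tz": 0,"wx": 0,"wy": 0,"wz": 0,"hand": 1},
    {"tx": 50,"ty": 0,"tz": 0,"wx": 0,"wy": 0,"wz": 0,"hand": 1},
    {"tx": 57,"ty": 0,"tz": 0,"wx": 0,"wy": 0,"wz": 0,"hand": 1},
    {"tx": 62,"ty": 0,"tz": 0,"wx": 0,"wy": 0,"wz": 0,"hand": 1},
    {"tx": 66,"ty": 0,"tz": 0,"wx": 0,"wy": 0,"wz": 0,"hand": 1},
    {"tx": 68,"ty": 0,"tz": 0,"wx": 0,"wy": 0,"wz": 0,"hand": 1},
    {"tx": 68,"ty": 0,"tz": 0,"wx": 0,"wy": 0,"wz": 0,"hand": 1},
  ],
)

```text
time_s: 22.7
position: [501.6, 363.5, 292.8]
tool_rot: [179.9, 0.2, 0.0]
force: [-10.8, -2.1, 4.0]
width: 0.1
```

Request:
drive_tool(
  deltas=[
    {"tx": 1,"ty": 0,"tz": 0,"wx": 0,"wy": 0,"wz": 0,"hand": 1},
    {"tx": 2,"ty": 0,"tz": 0,"wx": 0,"wy": 0,"wz": 0,"hand": 1},
    {"tx": 2,"ty": 0,"tz": 0,"wx": 0,"wy": 0,"wz": 0,"hand": 1},
  ],
)

```text
time_s: 23.0
position: [502.3, 363.7, 292.7]
tool_rot: [179.9, 0.3, 0.1]
force: [-20.5, -3.9, 9.2]
width: 0.4
```

Request:
drive_tool(
  deltas=[
    {"tx": -15,"ty": 0,"tz": 0,"wx": 0,"wy": 0,"wz": 0,"hand": 1},
    {"tx": -45,"ty": 0,"tz": -5,"wx": 0,"wy": 0,"wz": 0,"hand": 1},
    {"tx": -55,"ty": 0,"tz": -45,"wx": 0,"wy": 0,"wz": 0,"hand": 1},
    {"tx": -55,"ty": 20,"tz": -90,"wx": 0,"wy": 0,"wz": 0,"hand": 1},
    {"tx": -50,"ty": 60,"tz": -125,"wx": 0,"wy": 0,"wz": 0,"hand": 1},
    {"tx": -45,"ty": 110,"tz": -150,"wx": 0,"wy": 0,"wz": 0,"hand": 1},
    {"tx": -40,"ty": 155,"tz": -170,"wx": 0,"wy": 0,"wz": 0,"hand": 1},
    {"tx": -40,"ty": 200,"tz": -180,"wx": 0,"wy": 0,"wz": 0,"hand": 1},
    {"tx": -40,"ty": 200,"tz": -180,"wx": 0,"wy": 0,"wz": 0,"hand": 1},
  ],
)

```text
time_s: 23.9
position: [465.1, 158.1, 475.2]
tool_rot: [180.0, -0.2, -0.4]
force: [0.4, 0.5, -0.7]
width: -0.0
```

Run:
```python
from h import *
np.set_printoptions(precision=1,suppress=True)
s=r.sense();print(s['position'],s['force'],s['time_s'])
p=capture('side');q=capture('scene')
cv2.imwrite('pics/k.png',np.hstack([cv2.resize(p['pixels'][120:420,190:400],(420,600)),cv2.resize(q['pixels'][160:340,200:480][:, :],(380,600))])[:,:,::-1])
for P in(p,q):
    W=cloud(P).reshape(-1,3);W=W[~np.isnan(W[:,0])]
    b=W[(np.abs(W[:,0]-505)<50)&(np.abs(W[:,1]-364)<17)&(W[:,2]>120)&(W[:,2]<165)];print('ball',len(b),b.min(0),b.max(0))
    a=W[(np.abs(W[:,1]-199)<110)&(np.abs(W[:,0]-480)<90)&(W[:,2]>100)&(W[:,2]<170)]; print('lid z',[np.round(np.median(a[np.abs(a[:,0]-x)<12][:,2]),1) for x in(400,440,480,520,560)])
    c=W[(np.abs(W[:,0]-425)<75)&(np.abs(W[:,1]+238)<75)&(W[:,2]>10)&(W[:,2]<75)];print('dome',cv2.minEnclosingCircle(c[:,:2].astype(np.float32)))
    c=W[(np.abs(W[:,0]-592)<80)&(np.abs(W[:,1]+254)<80)&(W[:,2]>12)&(W[:,2]<40)];print('can',cv2.minEnclosingCircle(c[:,:2].astype(np.float32)))
```

```text
[465.1 158.1 475.2] [ 0.4  0.5 -0.7] 23.9
ball 111 [514.4 353.4 130.9] [538.6 375.8 150. ]
lid z [np.float64(143.4), np.float64(144.0), np.float64(144.1), np.float64(143.9), np.float64(143.9)]
dome ((442.25457763671875, -250.69207763671875), 79.7156982421875)
can ((593.1094360351562, -249.6464385986328), 62.443851470947266)
ball 71 [517.7 351.3 122.8] [542.9 375.2 148.9]
lid z [np.float64(143.5), np.float64(144.1), np.float64(144.0), np.float64(143.8), np.float64(143.5)]
dome ((431.7860412597656, -232.4386444091797), 56.62139892578125)
can ((595.7724609375, -252.33346557617188), 62.815948486328125)
```

View pics/k.png

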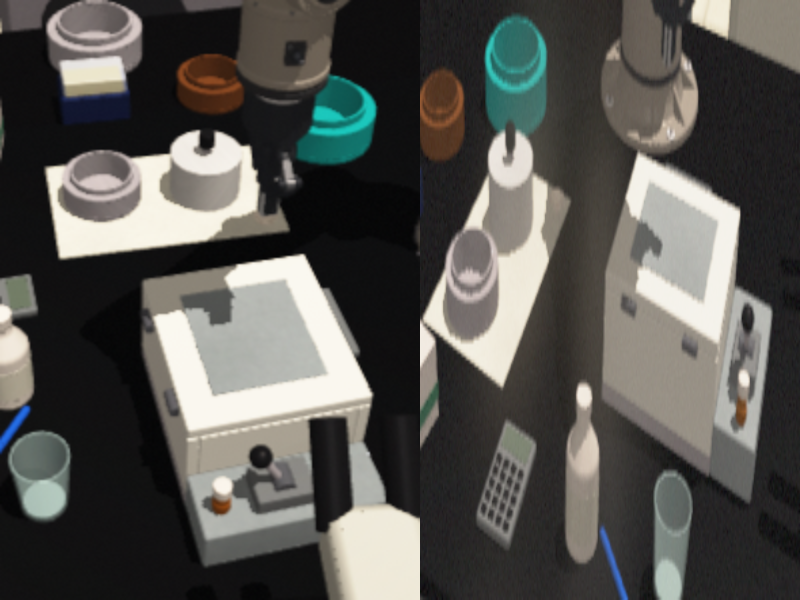

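Picture k: lid shut, lever leaning to the back (ball at (262,457), x≈527 mm, the expected end stop), dome knob-up on the sheet at (205,170), canister in place, vial standing.

```bash
python3 -c "from bench import r; print(r.hand_in())"
```

```text
the job is handed in; nothing more can be done
None
```

The job is done and handed in at about 24 s of the 72 s allowed; the hand-in reported no verdict.

- **Dome:** it stands knob-up on the clear near half of the sheet, in front of the canister. The canister is in place within the cameras' 2–5 mm scatter.
- **Cup:** I set it upright near the middle of the dryer floor (stem top at about 116 mm, base at 20 mm). The force reached 14 N at touchdown. Once the lid was shut I could not see the cup again.
- **Lid:** I eased it shut at about 0.5 rad/s or less, slower over the last stretch. It lies flat at 143.5–144 mm in both cameras. The seating press peaked at about 36 N, against the 40 N limit.
- **Lever:** I pushed it to its stop, where the force rose to 20 N with almost no further movement. The ball ended at about x = 527–530 mm, as expected for fully on.

In the last picture the dish was hidden by the arm. All the bystanders I could see, including the vial on the pod, stood as before. One final check disagreed: the side camera's circle fit for the dome was 80 mm in radius instead of 57. I put this down to other points falling inside the fit window, because the scene camera gave 56.6 mm and the picture shows the dome upright on the sheet.

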